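# Cover the bead box and hold up its outer lid

## Task

Both lids of the open bead box lie beside it, the outer lid still sitting over the windowed inner lid. Carry the two together by the inner lid's finger tabs and lower them onto the box, not dropped, until the inner lid is fully home; then lift the outer lid off alone, leaving the inner lid shut and undisturbed so the beads show through its window, and finish still holding the outer lid level in the air, at least 10 cm above the box. The box stays standing where it is, and the pliers, jar and spool are left alone.

Things in the scene. Friction and masses are not known exactly. Their poses are not given: they have to be found in the camera images.
- box: Open wooden bead box, loose, about 0.24 kg with its beads, standing upright on the mat: 52 x 52 mm outside, 55 mm high, walls 4 mm, so the square mouth is 44 x 44 mm; the beads inside end 38 mm up. Origin: centre of its underside; x and y along its sides, z up, rim at z = 55 mm. The lids go on in any of the four quarter turns.
- mouth (a point): Centre of the box's mouth, level with its rim, 55 mm above the box's origin. With the inner lid home, that lid's plate rests on the rim and its origin is 43 mm above the box's origin.
- inner_lid: Wooden inner lid with a clear window, loose, about 30 g, at first lying on the mat under the outer lid. A plate 52 x 52 mm (z 12 to 18 mm), under it a square plug 40 x 40 mm (z 0 to 12; lowest 3 mm only 37 x 37) that drops into the box's mouth with 2 mm slack a side. Two finger tabs stick out along its +x and -x. Origin: centre of the plug's underside, z up.
- tab_a (a point): Middle of the end face of the inner lid's tab on its +x side, 33 mm from the lid's centre (66 mm across both tabs), 15 mm above its origin. Each tab, of brass, is 24 mm wide and 6 mm thick and stands 3.5 mm proud of the outer lid's skirt. Gripped across its tabs, the inner lid carries the outer lid along.
- tab_b (a point): The same point of the tab on the inner lid's -x side.
- outer_lid: Wooden outer lid, loose, about 30 g, a square cap 59 x 59 mm, 11.5 mm high, resting by its weight alone over the inner lid's plate (1.5 mm slack all round), axes alike. Skirt 5.5 mm deep; its +x and -x sides have a 30 mm wide, 4 mm deep notch, full height, for the tabs. Origin: centre of the skirt's lower edge, 12.5 mm above the inner lid's origin.
- side_a (a point): Middle of the outer lid's plain +y side, 6 mm above its origin. Gripped across its two plain sides, 59 mm, the outer lid comes off alone; it overhangs the box by 3.5 mm all round.
- side_b (a point): The same point of the outer lid's plain -y side. With both lids on the box, the outer lid's origin is 55.5 mm above the box's origin.
- mat: Grey bead mat 360 x 760 mm, 3 mm thick, fixed on the table; all the things stand or lie on its top, 3 mm above the table. Origin: centre of its underside.
- pliers: Bystander: pair of pliers lying flat, black handles and steel jaws, 150 mm long, 14 mm high. Origin: under the pivot; the jaws point along +x (50 mm), the handles along -x (95 mm), 50 mm wide across the handles.
- jar: Bystander: small clear bead jar with metal screw cap, 45 mm in diameter, 48 mm high. Origin: centre of its underside.
- spool: Bystander: wooden thread spool standing on end, 44 mm in diameter, 28 mm high. Origin: centre of its underside.
Things that resemble listed ones, but are neither listed nor needed, are in the scene too. Leave any green or pink look-alike of the outer_lid alone.

How it is judged (in metres and radians):
On the way, in this order (a step that is already met when the one before it is completed fails the run):
1. both lids are lifted off the mat together, the outer still over the inner (height (world z) of inner_lid above 0.03 m and distance between outer_lid and inner_lid below 0.017 m), for 0.1 s.
2. both lids are on the box, the inner lid fully home with the outer lid over it (z of inner_lid in the frame of box below 0.0455 m and horizontal distance between inner_lid and box below 0.006 m and angle between the z axis of inner_lid and the z axis of box, either way round below 0.07 rad and distance between outer_lid and inner_lid below 0.017 m), for 0.2 s.
At the end, for the whole second after the job is handed in: The inner lid is fully home on the standing box (within 2.5 mm in height, 6 mm sideways, level to 4 degrees with it), untouched by the fingers, and the outer lid is held still in the fingers alone, level within 15 degrees, its lower edge at least 85 mm above the box's rim (z of inner_lid in the frame of box between 0.04 and 0.0455 m and horizontal distance between inner_lid and box below 0.006 m and angle between the z axis of inner_lid and the z axis of box, either way round below 0.07 rad and contact force between the fingers and inner_lid below 0.05 N and angle between box's own z axis and vertical below 0.05 rad and height (world z) of box below 0.006 m and z of outer_lid in the frame of box above 0.14 m and angle between outer_lid's own z axis and vertical below 0.26 rad and contact force between the fingers and outer_lid above 0.5 N and contact force between outer_lid and inner_lid below 0.01 N and linear speed of outer_lid below 0.03 m/s and linear speed of inner_lid below 0.02 m/s); the arm keeps its last pose, push and grip.
It fails at once if the lids come apart while the inner lid is not home on the box, or the inner lid comes off again (distance between outer_lid and inner_lid above 0.025 m and (z of inner_lid in the frame of box above 0.0465 m or z of inner_lid in the frame of box below 0.039 m or horizontal distance between inner_lid and box above 0.008 m)).
It fails at once if the lids are dropped: the inner lid falls faster than 0.4 m/s with no finger on either lid (linear speed of inner_lid above 0.4 m/s and contact force between the fingers and inner_lid below 0.02 N and contact force between the fingers and outer_lid below 0.02 N).
It fails at once if the box is shoved more than 30 mm or tipped (distance of box from where it was at the start of the episode above 0.03 m or angle between box's own z axis and vertical above 0.25 rad).
It fails at once if the pliers, jar or spool are moved more than 15 mm (distance of any of pliers, jar, spool from where it was at the start of the episode above 0.015 m).
It also fails if it takes over 54 s, if anything falls off the work surface, if the arm or the gripper's body presses on something with over 40 N, if the wrist force passes 120 N, or if a joint passes its speed limit or range.

## Robot

A 6-joint arm with a two-finger parallel gripper is mounted at the origin on the work surface. World frame = base frame: x ahead of the robot, y to its left, z up, the work surface at z = 0. Lengths are in mm, angles in rad, forces in N, time in s.
With the tool pointing down it reaches from about 350 to 925 mm from the base axis. Payload 6.4 kg.
Tool frame: the origin (TCP) lies midway between the tips of the shut fingers; the grasp point (between the pads) lies bot.hold_point_z behind it (bot.hold_point_z is the distance from the TCP to the grasp point, in mm); z points along the fingers, y is the line along which they close (so a half turn about z gives the same grasp; the last joint's range is limited). The gripper opens to 94 mm and grips with 3 to 60 N. Pads are 16 mm wide; open, the fingers measure 119 mm over their backs; the gripper's body (75 mm by 177 mm) begins 78 mm behind the grasp point.
Start: joints at [1.073, 0.245, 1.558, -0, 1.339, -0.174], TCP at [206.809, 616.234, 205.455] pointing down, gripper open.
Joint ranges: [-3.13, 3.13], [-1.02, 2.26], [0.13, 2.54], [-0.95, 4.09], [0.21, 2.88], [-2.74, 2.74]. Speed limits (rad/s): [2.57, 2.57, 3.14, 3.14, 3.14, 3.14].

## Interface

Orientations are given as a rotation vector (axis times angle).
In Python, from plant import bot, vision, workorder, finder gives the robot as it stands.
- The arm moves only by the shell command python3 -m inch 'ROWS'. ROWS is a JSON object of lists of equal length, an entry for each row: "claw": the closure, from 0 (fully open) to 1 (shut); "slide": the shift along the tool's x, y, z in m, a list of three; "roll": the turn about the tool's z in rad. A call has 1 to 5 rows; each row is the pose to reach, as a shift and turn from the pose commanded when the call began, along the tool's axes at that moment; what a row does not reach only later rows make up. A row lasts 1/8 s, in which the tool goes at most 62.5 mm and 10.7 degrees, less where a joint would pass 70% of its speed; a pose out of reach is approached as far as the arm can. A call with a gripper value outside its range is refused whole. The fingers move at their own pace and stop on an object; the grip force is fixed at half the most. Time passes only in rows, so rows that repeat a pose let the fingers close. It gives the time, the measured TCP pose, the force, the opening and the grip force at its end, in the units of the state.
- bot.sense(): the state, without advancing time (a new reading comes with each control period).
- vision.grab_frame(name): name is "scene" or "top"; returns (picture, depth): 384x512x3 uint8, red, green, blue; 384x512 float32, mm along the optical axis (not along the pixel's ray), 0 where there is no reading.
- vision.get_calibration(name): a dict with "intrinsics" (3x3 intrinsics, pixels), "D" ([k1, k2, p1, p2, k3] as OpenCV has them; the pictures are not rectified), "view" (4x4, takes a point from world to camera coordinates). Camera axes: x right, y up, looking along -z (the intrinsics and any distortion apply to the point x, -y, -z); pixel columns grow to the right and rows downward; lengths in mm; the calibration is good to about 2 mm. A picture is of the moment at which its call begins. get_calibration takes no time and is no camera call.
- workorder.finish_job(): hands the job in; it is judged then, once.
Trained networks look in the newest picture that a camera, given by its name, has taken for a name from the list of things; names that differ only in an ending like _2 or _b are one class to them, and where a whole thing is asked for, a point or a joint stands for the part that bears it (a point fixed in the world has none). Each returns a list of dicts, best first, with "conf" (0 to 1); they miss things now and then, are a little off and sometimes report something else, mostly with a low value. They report only what shows in the picture. A call takes as long as a camera call. They do not tell look-alikes from the thing itself.
- finder.find_in(label, camera): "location" ([column, row] in pixels, amid what is visible of it).
- finder.spot_point(label, camera): "location" ([column, row] in pixels: a listed point, or the origin of a listed thing).
The state is a dict: "time_s": time; "joint_pos": joint angles; "qd": joint speeds; "joint_efforts": joint torques, N m; "tool_pos": TCP position; "eef_rot": TCP orientation; "wrist_force": force on the tool from outside, world axes, zero at the start; "torque": the same for the moment, N m; "finger_gap": finger opening in mm; "finger_force": force on a finger pad.
Only numpy, scipy, OpenCV 4.12 (cv2) and the standard library are available. Lean on these libraries where they do the work, as an engineer would, in place of code of your own. Each camera call takes 0.05 s, during which the arm holds its last target. There are 200 camera calls.

## Working session

There is one attempt and no reset: what is moved stays moved. The work goes in short steps, Python scripts to look and compute and a shell command to move; the robot and the scene stay as the last step left them, time stands still between calls to the robot, and variables do not carry over. Pictures are saved under pics/ and viewed, at most 10 in all, crops included, and the job is handed in when it is done.

```bash
mkdir -p pics
cat > h.py <<'E'
import numpy as np, cv2
from plant import bot, vision, workorder, finder
def ray2w(cam,px,depth=None,z=None):
    c=vision.get_calibration(cam);K=np.array(c["intrinsics"],float);D=np.array(c["D"],float);V=np.array(c["view"],float)
    n=cv2.undistortPoints(np.array([[px]],float),K,D)[0,0]
    d=np.array([n[0],-n[1],-1.]);R=V[:3,:3];t=V[:3,3];o=-R.T@t;w=R.T@d
    s=depth if depth is not None else (z-o[2])/w[2]
    return o+s*w
def proj(cam,P):
    c=vision.get_calibration(cam);V=np.array(c["view"],float);P=np.atleast_2d(P)@V[:3,:3].T+V[:3,3]
    return cv2.projectPoints(P*[1,-1,-1],np.zeros(3),np.zeros(3),np.array(c["intrinsics"],float),np.array(c["D"],float))[0][:,0]
def save(name,im): cv2.imwrite("pics/"+name,cv2.cvtColor(im,cv2.COLOR_RGB2BGR))
E
python3 - <<'E'
from h import *
ims=[]
for c in("scene","top"):
    im,d=vision.grab_frame(c); save(c+"0.png",im); np.save(c+"0.npy",d);np.save(c+"0i.npy",im)
    for l in("box","inner_lid","outer_lid","pliers","jar","spool"):
        r=finder.find_in(l,c); print(c,l,[(np.round(x["location"]).tolist(),round(x["conf"],2)) for x in r[:4]])
    for l in("mouth","tab_a","side_a"):
        r=finder.spot_point(l,c); print(c,l,[(np.round(x["location"],1).tolist(),round(x["conf"],2)) for x in r[:4]])
s=bot.sense();print(s,bot.hold_point_z)
E
```

```text
scene box [([311.0, 235.0], 0.68)]
scene inner_lid []
scene outer_lid [([210.0, 168.0], 0.78), ([283.0, 156.0], 0.65), ([242.0, 176.0], 0.63)]
scene pliers [([209.0, 224.0], 0.64)]
scene jar [([172.0, 184.0], 0.81)]
scene spool [([209.0, 280.0], 0.88)]
scene mouth [([312.0, 221.5], 0.9)]
scene tab_a [([247.7, 174.2], 0.59), ([195.4, 226.7], 0.42), ([227.8, 178.9], 0.41)]
scene side_a [([197.3, 162.8], 0.79), ([280.9, 151.0], 0.76), ([231.9, 168.0], 0.72), ([240.8, 183.6], 0.62)]
top box [([183.0, 199.0], 0.61), ([342.0, 106.0], 0.59)]
top inner_lid [([327.0, 199.0], 0.42)]
top outer_lid [([325.0, 186.0], 0.91), ([362.0, 281.0], 0.78), ([375.0, 163.0], 0.66)]
top pliers [([264.0, 123.0], 0.79), ([270.0, 160.0], 0.41)]
top jar [([343.0, 105.0], 0.79), ([324.0, 197.0], 0.44)]
top spool [([179.0, 91.0], 0.79)]
top mouth [([179.7, 196.8], 0.87)]
top tab_a [([323.3, 199.7], 0.62)]
top side_a [([363.6, 166.5], 0.78), ([348.1, 283.0], 0.78), ([386.9, 158.6], 0.72), ([376.5, 274.0], 0.67)]
{'time_s': 1.0, 'joint_pos': array([ 1.07290638e+00,  2.45075047e-01,  1.55778467e+00,  1.79996074e-05,
        1.33873763e+00, -1.74081877e-01]), 'qd': array([-0.00223413, -0.00100899, -0.00072618, -0.00010507, -0.00127392,
       -0.0003025 ]), 'joint_efforts': array([-1.51859376e-04, -4.15852976e+01, -3.14875674e+01,  6.85678935e-02,
        2.88364745e-02, -3.51635265e-05]), 'tool_pos': array([206.79968055, 616.23597205, 205.47948308]), 'eef_rot': array([-5.06420805e-01, -3.10048847e+00, -2.12511491e-06]), 'wrist_force': array([-0.01022457,  0.16703707,  0.02252924]), 'torque': array([-0.02574884, -0.01070676, -0.05470363]), 'finger_force': 0.0, 'finger_gap': 93.99461839159505} 18.8
```

View pics/scene0.png

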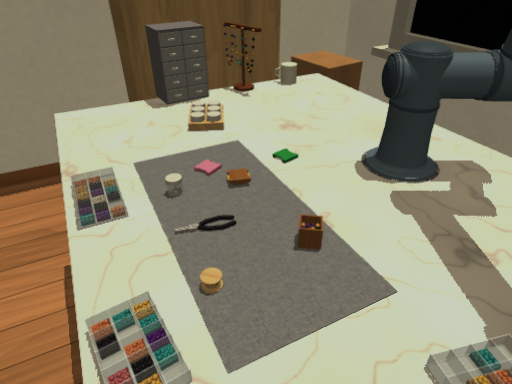

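View pics/top0.png

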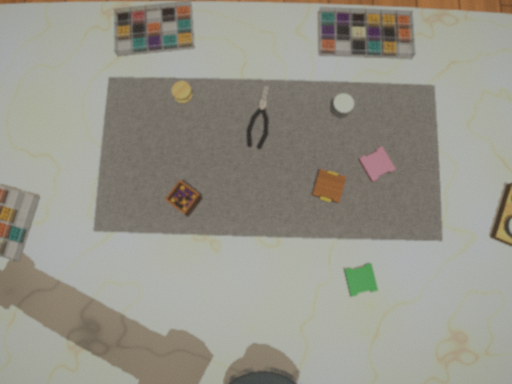

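The scene view has three lid-like things. In the top view they are brown (328,186) with brass tabs, pink (377,163) and green (362,281). The brown one is wooden and shows brass tabs, so it fits; the box is at (183,198). I'll confirm that in a crop and measure it.

```bash
cat > m.py <<'E'
from h import *
im=np.load("top0i.npy");d=np.load("top0.npy")
hsv=cv2.cvtColor(im,cv2.COLOR_RGB2HSV)
def pts(x0,x1,y0,y1,mask):
    m=np.zeros(mask.shape,bool);m[y0:y1,x0:x1]=mask[y0:y1,x0:x1]
    v,u=np.nonzero(m);return np.array([ray2w("top",(a,b),depth=d[b,a]) for a,b in zip(u,v)]),m
col=hsv[...,1]>80
L,m=pts(305,355,160,212,col);print("lid z",np.percentile(L[:,2],[5,50,95]),len(L))
def rect(P,z,cam="top"):
    pass
def rectz(m,z):
    c=max(cv2.findContours(m.astype(np.uint8),cv2.RETR_EXTERNAL,cv2.CHAIN_APPROX_NONE)[0],key=cv2.contourArea)[:,0]
    W=np.array([ray2w("top",p,z=z)[:2] for p in c],np.float32);return cv2.minAreaRect(W)
print("lid rect",rectz(m,27))
y=m&(hsv[...,0]>18)&(hsv[...,1]>120)
n,_,st,ce=cv2.connectedComponentsWithStats(y.astype(np.uint8))
for i in range(1,n):
    if st[i,4]>8: print("brass",st[i],ce[i],ray2w("top",ce[i],z=21))
B,mb=pts(160,208,175,222,(col|(hsv[...,2]<60))&(d>0))
print("box z",np.percentile(B[:,2],[5,50,95]),rectz(mb,58))
T=B[B[:,2]>52];print("rim",len(T),T.mean(0) if len(T) else 0,cv2.minAreaRect(T[:,:2].astype(np.float32)))
k=cv2.resize(im[155:220,300:400],None,fx=6,fy=6,interpolation=cv2.INTER_CUBIC)
k2=cv2.resize(im[170:235,150:180+30],None,fx=6,fy=6,interpolation=cv2.INTER_CUBIC)
save("crop1.png",np.hstack([k[:,:400],k2])[:, :800])
for l,z in(("mouth",58),):print(ray2w("top",(179.7,196.8),z=z))
print("mouth scene",ray2w("scene",(312,221.5),z=58))
E
python3 m.py
```

```text
lid z [18.86324076 27.34758809 30.34311808] 836
lid rect ((494.9575500488281, -127.98687744140625), (61.287845611572266, 67.59532928466797), 74.7603988647461)
brass [327 171  11   5  28] [332.17857143 172.82142857] [ 524.78856723 -136.26266023   21.        ]
brass [320 196  12   6  43] [325.13953488 198.34883721] [ 468.56696167 -121.128094     21.        ]
box z [16.72413746 40.18158984 60.45818481] ((456.18585205078125, 176.04168701171875), (61.76730728149414, 54.28022384643555), 55.5463752746582)
rim 219 [457.36022625 178.75743162  58.51709679] ((457.6285400390625, 178.67784118652344), (53.3186149597168, 52.45998764038086), 54.79758834838867)
[457.01160693 183.2562718   58.        ]
mouth scene [456.20932731 179.71783537  58.        ]
```

View pics/crop1.png

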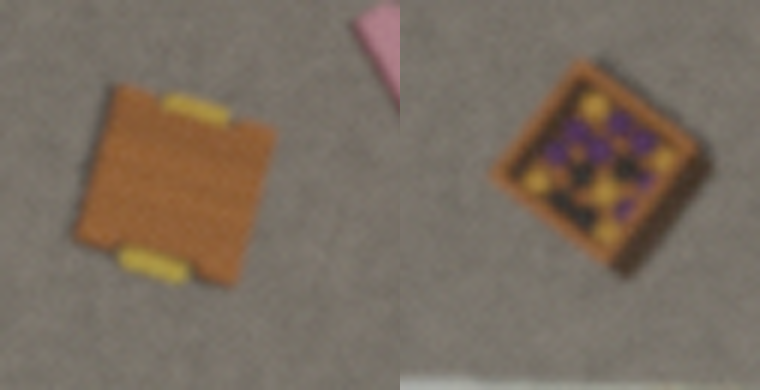

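Confirmed: the brown lid has brass tabs on its ends. Its centre is about (496,-128.5) with the tab axis at -15.1°. The box is at (457.3,178.7) with its sides at 54.8° and -35.2°. Now moving over the lid.

```bash
python3 -m inch '{"claw":[0,0,0,0,0],"slide":[[-0.038,-0.046,0],[-0.076,-0.092,0],[-0.114,-0.138,0],[-0.152,-0.184,0],[-0.190,-0.230,0]],"roll":[0,0,0,0,0]}'
python3 -m inch '{"claw":[0,0,0,0,0],"slide":[[-0.038,-0.046,0],[-0.076,-0.092,0],[-0.114,-0.138,0],[-0.152,-0.184,0],[-0.190,-0.230,0]],"roll":[0,0,0,0,0]}'
python3 -m inch '{"claw":[0,0,0,0,0],"slide":[[-0.035,-0.041,0],[-0.070,-0.082,0],[-0.105,-0.123,0],[-0.131,-0.154,0],[-0.131,-0.154,0]],"roll":[0.18,0.36,0.54,0.72,0.85]}'
python3 -m inch '{"claw":[0,0,0,0,0],"slide":[[0,0,0],[0,0,0.03],[0,0,0.06],[0,0,0.09],[0,0,0.09]],"roll":[0.18,0.36,0.54,0.66,0.66]}'
cat >> h.py <<'E'
from scipy.spatial.transform import Rotation as Rn
def to(target,heading=None):
    s=bot.sense();R=Rn.from_rotvec(s["eef_rot"]).as_matrix();h=np.degrees(np.arctan2(R[1,1],R[0,1]))
    print("t",s["time_s"],"tcp",s["tool_pos"].round(1),"head",h.round(2),"tilt z",R[:,2].round(3),"gap",s["finger_gap"].round(1),"f",s["wrist_force"].round(2))
    print("slide mm",(R.T@(np.array(target)-s["tool_pos"])).round(1),"roll",None if heading is None else np.radians(((h-heading)+90)%180-90).round(3))
E
python3 -c "
from h import *
to((496,-128.5,6),-15.1)"
```

```text
time_s: 1.62
tool_pos: [314.2, 336.1, 205.7]
eef_rot: [0.505, 3.1, 0.001]
wrist_force: [0.2, 0.4, 0.3]
finger_gap: 94.1
finger_force: 0.0
time_s: 2.25
tool_pos: [421.2, 57.3, 206.0]
eef_rot: [0.506, 3.099, 0.0]
wrist_force: [1.1, 0.1, 0.4]
finger_gap: 94.2
finger_force: 0.0
time_s: 2.88
tool_pos: [496.5, -131.0, 205.5]
eef_rot: [1.75, 2.609, -0.0]
wrist_force: [0.4, 0.5, 0.2]
finger_gap: 94.1
finger_force: 0.0
time_s: 3.5
tool_pos: [494.1, -127.6, 113.3]
eef_rot: [-2.488, -1.91, 0.004]
wrist_force: [-0.8, -0.3, -0.4]
finger_gap: 94.3
finger_force: 0.0Traceback (most recent call last):
  File "<string>", line 3, in <module>
    to((496,-128.5,6),-15.1)
    ~~^^^^^^^^^^^^^^^^^^^^^^
  File "h.py", line 16, in to
    print("t",s["time_s"],"tcp",s["tool_pos"].round(1),"head",h.round(2),"tilt z",R[:,2].round(3),"gap",s["finger_gap"].round(1),"f",s["wrist_force"].round(2))
                                                                                                        ^^^^^^^^^^^^^^^^^^^^^
AttributeError: 'float' object has no attribute 'round'
```

```bash
sed -i 's/s\["finger_gap"\].round(1)/round(s["finger_gap"],1)/' h.py
python3 -m inch '{"claw":[0,0],"slide":[[0,0,0],[0,0,0]],"roll":[0,0]}'
python3 -c "
from h import *
to((496,-128.5,6),-15.1)"
```

```text
time_s: 3.75
tool_pos: [497.0, -129.0, 117.2]
eef_rot: [2.49, 1.911, 0.002]
wrist_force: [-0.0, -0.3, 0.5]
finger_gap: 94.2
finger_force: 0.0
t 3.75 tcp [ 497.  -129.   117.2] head -15.01 tilt z [ 0.003 -0.001 -1.   ] gap 94.2 f [-0.02 -0.26  0.5 ]
slide mm [  0.3  -1.4 111.2] roll 0.002
```

```bash
python3 -m inch '{"claw":[0,0,0,0,0],"slide":[[0,-0.001,0.035],[0,-0.001,0.07],[0,-0.001,0.095],[0,-0.001,0.11],[0,-0.001,0.11]],"roll":[0,0,0,0,0]}'
python3 -m inch '{"claw":[0.15,0.2,0.25,0.28,0.31],"slide":[[0,0,0],[0,0,0],[0,0,0],[0,0,0],[0,0,0]],"roll":[0,0,0,0,0]}'
python3 -c "
from h import *
to((496,-128.5,6),-15.1)"
```

```text
time_s: 4.38
tool_pos: [494.8, -128.1, 5.3]
eef_rot: [-2.493, -1.911, 0.0]
wrist_force: [-0.3, 0.0, 0.8]
finger_gap: 93.8
finger_force: 0.0
time_s: 5.0
tool_pos: [495.2, -128.3, 5.7]
eef_rot: [2.493, 1.911, 0.0]
wrist_force: [1.3, 0.7, 0.4]
finger_gap: 65.6
finger_force: 26.9
t 5.0 tcp [ 495.2 -128.3    5.7] head -15.07 tilt z [ 0.001 -0.    -1.   ] gap 65.6 f [1.25 0.72 0.41]
slide mm [ 0.   0.8 -0.3] roll 0.001
```

```bash
python3 -m inch '{"claw":[0.4,0.4,0.4,0.4,0.4],"slide":[[0,0,0],[0,0,-0.01],[0,0,-0.03],[0,0,-0.06],[0,0,-0.1]],"roll":[0,0,0,0,0]}'
python3 -m inch '{"claw":[0.4,0.4],"slide":[[0,0,0],[0,0,0]],"roll":[0,0]}'
python3 - <<'E'
from h import *
to((457.3,178.7,105),-35.2)
im,d=vision.grab_frame("scene");save("s1.png",cv2.resize(im[120:260,150:350],None,fx=4,fy=4,interpolation=cv2.INTER_CUBIC))
E
```

```text
time_s: 5.62
tool_pos: [493.9, -127.7, 105.9]
eef_rot: [-2.492, -1.91, 0.002]
wrist_force: [0.3, -0.2, -1.2]
finger_gap: 65.4
finger_force: 30.0
time_s: 5.88
tool_pos: [494.3, -127.9, 104.8]
eef_rot: [-2.493, -1.91, 0.001]
wrist_force: [0.8, -0.2, -1.4]
finger_gap: 65.3
finger_force: 30.0
t 5.875 tcp [ 494.3 -127.9  104.8] head -15.07 tilt z [-0.001  0.001 -1.   ] gap 65.3 f [ 0.77 -0.18 -1.39]
slide mm [ 286.4 -115.4   -0. ] roll 0.351
```

View pics/s1.png

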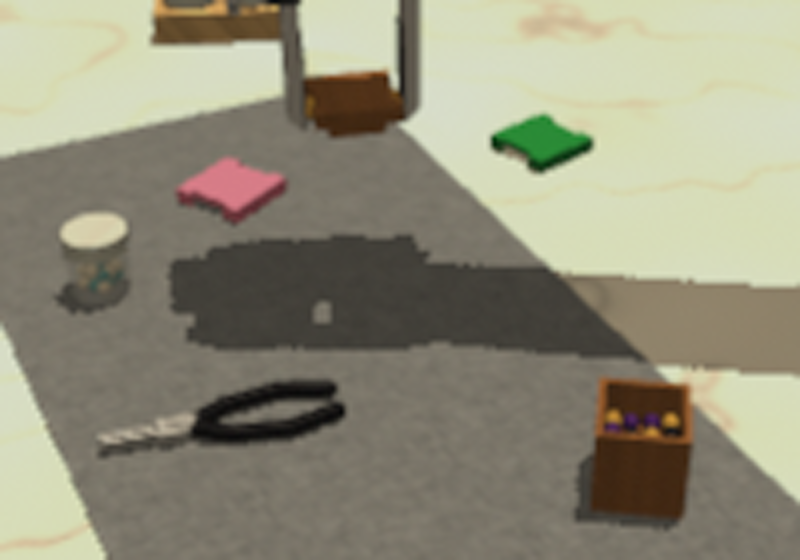

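The lids are held together and look level. Next I'll carry them over the box and refine the box pose from the scene camera.

```bash
python3 -m inch '{"claw":[0.4,0.4,0.4,0.4,0.4],"slide":[[0.015,-0.006,0],[0.045,-0.018,0],[0.08,-0.032,0],[0.112,-0.045,0],[0.143,-0.058,0]],"roll":[0,0,0,0,0]}'
python3 -m inch '{"claw":[0.4,0.4,0.4,0.4,0.4],"slide":[[0.032,-0.013,0],[0.064,-0.025,0],[0.095,-0.038,0],[0.125,-0.050,0],[0.143,-0.057,0]],"roll":[0.09,0.18,0.27,0.35,0.35]}'
python3 -m inch '{"claw":[0.4,0.4,0.4],"slide":[[0,0,0],[0,0,0],[0,0,0]],"roll":[0,0,0]}'
python3 - <<'E'
from h import *
to((457.3,178.7,105),-35.2)
im0=np.load("scene0i.npy");d0=np.load("scene0.npy")
v,u=np.mgrid[205:255,290:332];P=np.array([ray2w("scene",(a,b),depth=d0[b,a]) for a,b in zip(u.ravel(),v.ravel()) if d0[b,a]>0])
T=P[(P[:,2]>54)&(P[:,2]<64)&(np.hypot(*(P[:,:2]-[457,179]).T)<45)];print("scene rim",len(T),T[:,2].mean(),cv2.minAreaRect(T[:,:2].astype(np.float32)))
im,d=vision.grab_frame("scene");np.save("s2.npy",im);np.save("s2d.npy",d)
t,td=vision.grab_frame("top");np.save("t2.npy",t);np.save("t2d.npy",td)
k=cv2.resize(im[165:265,260:360],None,fx=5,fy=5,interpolation=cv2.INTER_CUBIC);k0=cv2.resize(t[150:250,130:190],None,fx=5,fy=5,interpolation=cv2.INTER_CUBIC)
def draw(P,org,k,cam,c,f=5):
    q=np.round((proj(cam,P)-org+.5)*f-.5).astype(int);cv2.polylines(k,[q.reshape(-1,1,2)],True,c,1)
def sq(c,z,a,h):
    A=np.radians(a);R=np.array([[np.cos(A),-np.sin(A)],[np.sin(A),np.cos(A)]]);return np.c_[np.array([[1,1],[-1,1],[-1,-1],[1,-1]])*h@R.T+c,[z]*4]
s=bot.sense();c=s["tool_pos"]
draw(sq([457.3,178.7],58,54.8,26),(260,165),k,"scene",(0,255,255))
draw(sq([457.3,178.7],3,54.8,26),(260,165),k,"scene",(0,255,255))
zl=c[2]-5.5+3+12.5
draw(sq(c[:2],zl,-35.2,29.5),(260,165),k,"scene",(0,255,0));draw(sq(c[:2],zl+11.5,-35.2,29.5),(260,165),k,"scene",(0,255,0))
save("s2.png",np.hstack([k,k0]))
E
```

```text
time_s: 6.55
tool_pos: [474.7, 27.1, 104.3]
eef_rot: [-2.492, -1.91, 0.002]
wrist_force: [-0.1, -0.0, -0.6]
finger_gap: 65.4
finger_force: 30.0
time_s: 7.18
tool_pos: [456.4, 179.8, 104.3]
eef_rot: [-2.786, -1.449, 0.004]
wrist_force: [-0.2, -0.9, -0.1]
finger_gap: 65.4
finger_force: 30.0
time_s: 7.55
tool_pos: [458.2, 177.3, 105.2]
eef_rot: [-2.789, -1.446, 0.001]
wrist_force: [-0.0, -0.7, -0.7]
finger_gap: 65.4
finger_force: 30.0
t 7.55 tcp [458.2 177.3 105.2] head -35.18 tilt z [-0. -0. -1.] gap 65.4 f [-0.04 -0.73 -0.72]
slide mm [ 0.7 -1.5  0.2] roll 0.0
scene rim 145 56.64995870621936 ((459.271484375, 180.5193328857422), (54.67099380493164, 52.198280334472656), 56.335777282714844)
```

View pics/s2.png

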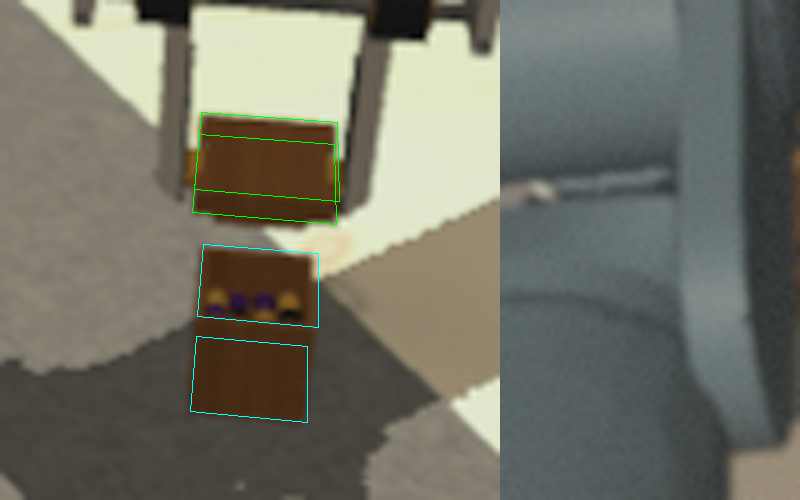

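```bash
cat > fit.py <<'E'
from h import *
from scipy.optimize import minimize
from scipy.ndimage import binary_fill_holes
def cuboid(hx,hy,z0,z1): return np.array([[x,y,z] for x in(-hx,hx) for y in(-hy,hy) for z in(z0,z1)],float)
def sil(parts,cam,x,y,z,yaw,win,tilt=(0,0),f=4):
    R=Rn.from_euler("xyz",[tilt[0],tilt[1],yaw]).as_matrix();x0,x1,y0,y1=win
    m=np.zeros(((y1-y0)*f,(x1-x0)*f),np.uint8)
    for p in parts:
        q=(proj(cam,p@R.T+[x,y,z])-[x0,y0]+.5)*f-.5
        cv2.fillConvexPoly(m,cv2.convexHull(np.round(q*16).astype(np.int32)),1,shift=4)
    return cv2.resize(m.astype(np.float32),None,fx=1/f,fy=1/f,interpolation=cv2.INTER_AREA)
def fit(mask,parts,cam,p0,z,win,yawfree=True,valid=None):
    x0,x1,y0,y1=win;M=mask[y0:y1,x0:x1].astype(np.float32);W=1 if valid is None else valid[y0:y1,x0:x1]
    def c(p): return (np.abs(sil(parts,cam,p[0],p[1],z,np.radians(p[2] if yawfree else p0[2]),win)-M)*W).sum()
    n=3 if yawfree else 2
    S=np.vstack([p0[:n]]+[np.array(p0[:n])+4*np.eye(n)[i] for i in range(n)])
    r=minimize(c,p0[:n],method="Nelder-Mead",options=dict(initial_simplex=S,xatol=.02,fatol=.05));return r.x.round(2),round(r.fun,1),M.sum()
box=[cuboid(26,26,0,55)]
lids=[cuboid(29.5,29.5,12.5,24),cuboid(20,20,3,12.5)]
def brown(im):
    h=cv2.cvtColor(im,cv2.COLOR_RGB2HSV);return (h[...,1]>105)&((h[...,0]<25))
if __name__=="__main__":
    i0=np.load("scene0i.npy");t0=np.load("top0i.npy");i2=np.load("s2.npy")
    def clean(m,win):
        x0,x1,y0,y1=win;o=np.zeros(m.shape,np.uint8);o[y0:y1,x0:x1]=m[y0:y1,x0:x1]
        n,l,st,_=cv2.connectedComponentsWithStats(o);o=l==1+st[1:,4].argmax();return binary_fill_holes(o)
    w=(285,340,205,262);print("box scene0",fit(clean(brown(i0),w),box,"scene",[457.3,178.7,54.8],3,w))
    w=(285,340,210,262);m=clean(brown(i2),w);print("box scene2",fit(m,box,"scene",[457.3,178.7,54.8],3,w))
    w2=(290,336,182,213);ml=clean(brown(i2),w2);s=bot.sense();c=s["tool_pos"]
    for dz in (-3,-1,1,3):
        print("lid scene2",dz,fit(ml,lids,"scene",[c[0],c[1],-35.2],c[2]-2.5+dz,w2,False))
    wt=(158,210,172,225);h=cv2.cvtColor(t0,cv2.COLOR_RGB2HSV)
    k=np.vstack([cv2.resize((x[180:265,280:345]*255).astype(np.uint8),None,fx=4,fy=4) for x in (m|ml,)])
    cv2.imwrite("pics/mask.png",np.hstack([k,cv2.cvtColor(cv2.resize(i2[180:265,280:345],None,fx=4,fy=4),cv2.COLOR_RGB2GRAY)]))
E
python3 fit.py
```

```text
box scene0 (array([459.5 , 179.07,  54.58]), np.float64(34.2), np.float32(788.0))
box scene2 (array([459.26, 179.7 ,  54.59]), np.float64(42.1), np.float32(778.0))
lid scene2 -3 (array([456.73, 175.01]), np.float64(68.4), np.float32(582.0))
lid scene2 -1 (array([457.97, 177.31]), np.float64(70.5), np.float32(582.0))
lid scene2 1 (array([459.99, 179.64]), np.float64(73.4), np.float32(582.0))
lid scene2 3 (array([462.05, 182.16]), np.float64(76.9), np.float32(582.0))
```

View pics/mask.png

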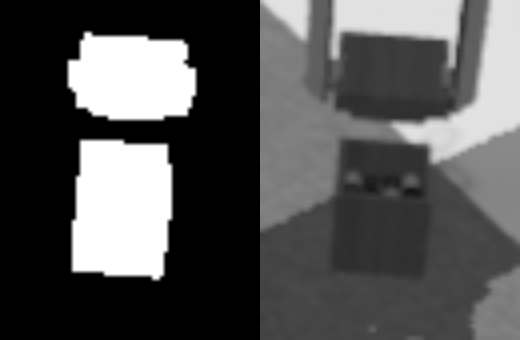

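```bash
sed -i 's/^lids=.*/lids=[cuboid(29.5,25,12.5,24),cuboid(25.5,29.5,12.5,24),cuboid(29.5,15,18,24),cuboid(33,12,12,18),cuboid(20,20,3,12.5),cuboid(18.5,18.5,0,3)]/' fit.py
sed -i 's/lids=\[cuboid(29.5,25,12.5,24),/lids=[cuboid(25.5,29.5,12.5,24),cuboid(26,26,12,24)]+[np.array([[x,y+s*22.25,z] for x in(-29.5,29.5) for y in(-7.25,7.25) for z in(12.5,24)]) for s in(-1,1)]+[/' fit.py; python3 fit.py
python3 - <<'E'
from h import *
im,d=vision.grab_frame("scene");d=np.load("s2d.npy")
v,u=np.mgrid[186:202,302:326];P=np.array([ray2w("scene",(a,b),depth=d[b,a]) for a,b in zip(u.ravel(),v.ravel()) if d[b,a]>0])
T=P[np.hypot(*(P[:,:2]-[458,178]).T)<25]; z=T[:,2];print("lid top z",np.percentile(z,[10,30,50,70,90]))
T=T[abs(z-np.median(z))<6];A=np.c_[T[:,:2]-[458,178],np.ones(len(T))];print("plane",np.linalg.lstsq(A,T[:,2],rcond=None)[0])
print("expected top",bot.sense()["tool_pos"][2]-2.7+24)
E
```

```text
box scene0 (array([459.5 , 179.07,  54.58]), np.float64(34.2), np.float32(788.0))
box scene2 (array([459.26, 179.7 ,  54.59]), np.float64(42.1), np.float32(778.0))
lid scene2 -3 (array([455.9 , 173.74]), np.float64(61.4), np.float32(582.0))
lid scene2 -1 (array([457.76, 176.01]), np.float64(64.7), np.float32(582.0))
lid scene2 1 (array([459.18, 177.74]), np.float64(68.0), np.float32(582.0))
lid scene2 3 (array([461.1 , 179.72]), np.float64(72.0), np.float32(582.0))
lid top z [124.84817726 125.36900489 125.71363143 126.1033167  126.69578658]
plane [3.79040833e-03 4.26691044e-03 1.25753722e+02]
expected top 126.73246071271463
```

The lid is level. The correction is about +2 mm in tool x and -0.7 mm in tool y. Lowering in stages.

```bash
python3 -m inch '{"claw":[0.4,0.4,0.4,0.4,0.4],"slide":[[0.002,-0.001,0.01],[0.002,-0.001,0.025],[0.002,-0.001,0.036],[0.002,-0.001,0.04],[0.002,-0.001,0.04]],"roll":[0,0,0,0,0]}'
python3 -m inch '{"claw":[0.4,0.4,0.4,0.4,0.4],"slide":[[0,0,0],[0,0,0.002],[0,0,0.004],[0,0,0.006],[0,0,0.007]],"roll":[0,0,0,0,0]}'
python3 -c "
from h import *
to((458.6,179.1,48.7),-35.2)"
```

```text
time_s: 8.32
tool_pos: [458.3, 180.1, 65.0]
eef_rot: [-2.788, -1.447, 0.001]
wrist_force: [0.0, -0.2, -0.5]
finger_gap: 65.5
finger_force: 30.0
time_s: 8.95
tool_pos: [458.5, 180.1, 58.3]
eef_rot: [-2.788, -1.448, 0.0]
wrist_force: [-0.2, -0.0, -1.0]
finger_gap: 65.4
finger_force: 30.0
t 8.95 tcp [458.5 180.1  58.3] head -35.12 tilt z [-0. -0. -1.] gap 65.4 f [-0.2  -0.02 -0.98]
slide mm [-0.7  0.7  9.6] roll 0.001
```

```bash
python3 -m inch '{"claw":[0.4,0.4,0.4,0.4,0.4],"slide":[[0,0,0.001],[0,0,0.002],[0,0,0.003],[0,0,0.004],[0,0,0.005]],"roll":[0,0,0,0,0]}'
python3 -m inch '{"claw":[0.4,0.4,0.4,0.4,0.4],"slide":[[0,0,0.001],[0,0,0.002],[0,0,0.003],[0,0,0.004],[0,0,0.004]],"roll":[0,0,0,0,0]}'
python3 -c "
from h import *
to((458.6,179.1,48.7),-35.2)"
```

```text
time_s: 9.57
tool_pos: [458.6, 180.1, 53.4]
eef_rot: [-2.788, -1.448, -0.0]
wrist_force: [0.1, 0.6, -0.2]
finger_gap: 65.2
finger_force: 30.0
time_s: 10.2
tool_pos: [458.5, 180.1, 49.4]
eef_rot: [-2.788, -1.448, 0.0]
wrist_force: [0.7, 0.2, -0.4]
finger_gap: 65.4
finger_force: 30.0
t 10.2 tcp [458.5 180.1  49.4] head -35.13 tilt z [-0. -0. -1.] gap 65.4 f [ 0.75  0.18 -0.45]
slide mm [-0.7  0.6  0.7] roll 0.001
```

```bash
python3 -m inch '{"claw":[0.4,0.4,0.4,0.4],"slide":[[0,0,0.0005],[0,0,0.001],[0,0,0.0015],[0,0,0.0015]],"roll":[0,0,0,0]}'
python3 -c "
from h import *
to((458.6,179.1,48.7),-35.2)"
```

```text
time_s: 10.7
tool_pos: [458.7, 180.1, 48.7]
eef_rot: [2.788, 1.448, -0.001]
wrist_force: [-3.2, 0.3, 6.4]
finger_gap: 65.8
finger_force: 30.0
t 10.7 tcp [458.7 180.1  48.7] head -35.11 tilt z [-0. -0. -1.] gap 65.8 f [-3.18  0.25  6.4 ]
slide mm [-0.9  0.5 -0. ] roll 0.002
```

Contact came exactly at the expected height, so the lid is home. Dwell, release and rise.

```bash
python3 -m inch '{"claw":[0.4,0.4,0.2,0.1,0],"slide":[[0,0,0],[0,0,0],[0,0,0],[0,0,0],[0,0,0]],"roll":[0,0,0,0,0]}'
python3 -m inch '{"claw":[0,0,0,0,0],"slide":[[0,0,0],[0,0,-0.01],[0,0,-0.03],[0,0,-0.06],[0,0,-0.06]],"roll":[0,0,0,0,0]}'
python3 -m inch '{"claw":[0,0,0,0,0],"slide":[[0,0,0],[0,0,0],[0,0,0],[0,0,0],[0,0,0]],"roll":[-0.18,-0.36,-0.54,-0.72,-0.9]}'
python3 -m inch '{"claw":[0,0,0,0,0],"slide":[[0,0,0],[0,0,0],[0,0,0],[0,0,0],[0,0,0]],"roll":[-0.18,-0.36,-0.54,-0.672,-0.672]}'
python3 - <<'E'
from h import *
to((458.6,179.7,45.7),54.8)
im,d=vision.grab_frame("scene");np.save("s3.npy",im)
v,u=np.mgrid[205:232,285:340];P=np.array([ray2w("scene",(a,b),depth=d[b,a]) for a,b in zip(u.ravel(),v.ravel()) if d[b,a]>0])
T=P[(abs(P[:,2]-69)<5)&(np.hypot(*(P[:,:2]-[459,179]).T)<45)];A=np.c_[T[:,:2]-[459,179],np.ones(len(T))]
print("plane",np.linalg.lstsq(A,T[:,2],rcond=None)[0],"rect",cv2.minAreaRect(T[:,:2].astype(np.float32)))
save("s3.png",cv2.resize(im[165:265,260:360],None,fx=5,fy=5,interpolation=cv2.INTER_CUBIC))
E
```

```text
time_s: 11.32
tool_pos: [458.5, 180.1, 47.8]
eef_rot: [-2.788, -1.448, 0.0]
wrist_force: [0.4, -1.4, 0.2]
finger_gap: 91.4
finger_force: 0.0
time_s: 11.95
tool_pos: [460.8, 180.5, 110.8]
eef_rot: [2.786, 1.447, 0.009]
wrist_force: [-0.3, -0.1, -0.3]
finger_gap: 94.4
finger_force: 0.0
time_s: 12.58
tool_pos: [457.8, 179.9, 106.7]
eef_rot: [-1.873, -2.521, 0.002]
wrist_force: [-0.5, 0.0, -0.1]
finger_gap: 94.2
finger_force: 0.0
time_s: 13.2
tool_pos: [457.9, 180.0, 106.9]
eef_rot: [-0.948, -2.994, 0.001]
wrist_force: [-0.9, -0.4, 0.4]
finger_gap: 93.9
finger_force: 0.0
t 13.2 tcp [457.9 180.  106.9] head 54.85 tilt z [-0.002 -0.    -1.   ] gap 93.9 f [-0.94 -0.39  0.38]
slide mm [-0.8  0.2 61.2] roll 0.001
plane [-1.30923096e-02 -1.01774241e-02  6.88277396e+01] rect ((460.20050048828125, 180.62721252441406), (62.37055969238281, 61.16442108154297), 54.110923767089844)
```

View pics/s3.png

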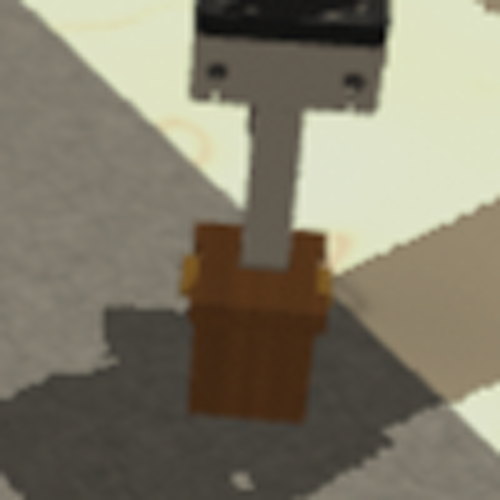

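Both lids sit flat and home, with the fingers now facing the plain sides. Descending to grip the outer lid.

```bash
python3 -m inch '{"claw":[0,0,0,0,0],"slide":[[0,0,0.02],[0,0,0.042],[0,0,0.056],[0,0,0.061],[0,0,0.061]],"roll":[0,0,0,0,0]}'
python3 -m inch '{"claw":[0.2,0.26,0.3,0.33,0.36],"slide":[[0,0,0],[0,0,0],[0,0,0],[0,0,0],[0,0,0]],"roll":[0,0,0,0,0]}'
python3 -m inch '{"claw":[0.4,0.4,0.45,0.45],"slide":[[0,0,0],[0,0,0],[0,0,0],[0,0,0]],"roll":[0,0,0,0]}'
python3 -c "
from h import *
to((458.6,179.7,45.7),54.8)"
```

```text
time_s: 13.88
tool_pos: [458.7, 180.1, 47.0]
eef_rot: [-0.947, -2.996, 0.0]
wrist_force: [0.4, -0.2, 0.3]
finger_gap: 93.8
finger_force: 0.0
time_s: 14.5
tool_pos: [458.6, 180.1, 47.0]
eef_rot: [0.946, 2.996, 0.0]
wrist_force: [-0.3, 0.3, -1.6]
finger_gap: 60.6
finger_force: 0.0
time_s: 15.0
tool_pos: [458.6, 180.1, 47.0]
eef_rot: [-0.946, -2.996, 0.0]
wrist_force: [-1.0, 0.2, 0.3]
finger_gap: 58.7
finger_force: 30.0
t 15.0 tcp [458.6 180.1  47. ] head 54.95 tilt z [-0. -0. -1.] gap 58.7 f [-0.99  0.21  0.32]
slide mm [-0.2 -0.3  1.3] roll 0.003
```

```bash
python3 -m inch '{"claw":[0.45,0.45,0.45,0.45,0.45],"slide":[[0,0,-0.001],[0,0,-0.003],[0,0,-0.006],[0,0,-0.01],[0,0,-0.015]],"roll":[0,0,0,0,0]}'
python3 -m inch '{"claw":[0.45,0.45,0.45,0.45,0.45],"slide":[[0,0,-0.015],[0,0,-0.04],[0,0,-0.07],[0,0,-0.1],[0,0,-0.115]],"roll":[0,0,0,0,0]}'
python3 -m inch '{"claw":[0.45,0.45,0.45,0.45],"slide":[[0,0,0],[0,0,0],[0,0,0],[0,0,0]],"roll":[0,0,0,0]}'
python3 - <<'E'
from h import *
to((458.6,179.7,45.7),54.8)
im,d=vision.grab_frame("scene")
save("s4.png",cv2.resize(im[145:265,260:360],None,fx=5,fy=5,interpolation=cv2.INTER_CUBIC))
E
```

```text
time_s: 15.62
tool_pos: [458.6, 180.1, 62.3]
eef_rot: [0.946, 2.996, 0.0]
wrist_force: [-1.1, 1.1, -1.4]
finger_gap: 58.5
finger_force: 30.0
time_s: 16.25
tool_pos: [459.6, 180.3, 179.7]
eef_rot: [0.945, 2.993, 0.003]
wrist_force: [-0.0, -0.1, -0.3]
finger_gap: 58.7
finger_force: 30.0
time_s: 16.75
tool_pos: [458.1, 180.0, 176.1]
eef_rot: [-0.946, -2.994, 0.001]
wrist_force: [0.9, 0.3, -0.8]
finger_gap: 58.5
finger_force: 30.0
t 16.75 tcp [458.1 180.  176.1] head 54.94 tilt z [-0.002 -0.    -1.   ] gap 58.5 f [ 0.89  0.32 -0.81]
slide mm [ -0.7   0.2 130.4] roll 0.003
```

View pics/s4.png

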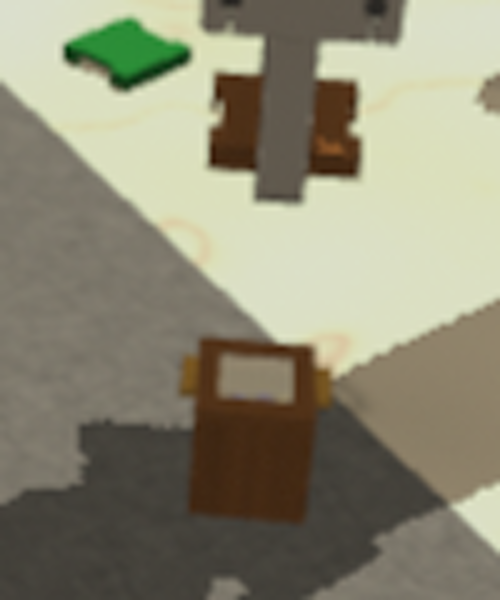

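The outer lid is held level about 13 cm above where it sat. The inner lid, with its window, is shut on the upright box.

```bash
python3 -m inch '{"claw":[0.45,0.45,0.45],"slide":[[0,0,0],[0,0,0],[0,0,0]],"roll":[0,0,0]}' | head -2; python3 -c "
from plant import workorder
print(workorder.finish_job())"
```

```text
time_s: 17.18
tool_pos: [458.6, 180.1, 177.0]
the job is handed in; nothing more can be done
None
```

I handed the job in at about 17 s: the inner lid is shut on the box with its window showing, and the gripper holds the outer lid level about 13 cm above where it sat; no verdict was returned.

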